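Slide a scored acrylic plate to the edge of the snapping board

TASK

Get the white acrylic plate ready for its end strip to be snapped off: with your fingertips push it over flat against the wooden fence on the snapping board and slide it out past the board's front edge (the edge away from the robot), until the dark score line across it lies right above that edge. Only push or slide it, do not pick it up, and leave it lying there with its side flush along the fence. Leave the tray, the motor and the mallet alone.

Things in the scene. Friction and masses are not known exactly. Their poses are not given: they have to be found in the camera images.
- board: the snapping board: pale plywood, 280 (x) x 260 (y) x 36 mm thick, fixed to the bench. Origin: centre of its underside. +x points to its front edge, the straight edge away from the robot, at x = 140 mm. The fence is a wooden strip along the whole left (+y) side of its top, 30 mm wide, 14 mm high above the top, inner face at y = 100 mm. The top (z = 36 mm) is otherwise flat and free
- plate: the loose white acrylic plate, 150 (x) x 110 (y) x 6 mm, about 0.12 kg, small screw holes, flat on the board; about 1 N slides it. Origin: centre of its underside; +x points to its front end, roughly to the board's front edge; +y to its left side, which faces the fence. The dark score line, 2 mm wide, runs across its top parallel to the front end, 45 mm from it (x = 30 mm)
- plate_middle (a point): the centre of the white plate, half-way through its thickness (3 mm above its underside)
- score_left (a point): the left (+y, fence-side) end of the score line, on the plate's top face: x = +30, y = +55, z = +6 mm in the plate's frame
- score_right (a point): the right (-y) end of the score line, on the plate's top face: x = +30, y = -55, z = +6 mm in the plate's frame
- rear_left (a point): the plate's top corner at its rear end on the fence side: x = -75, y = +55, z = +6 mm in the plate's frame
- tray_middle (a point): bystander: centre of a brown laser-cut MDF tray, 260 x 90 x 45 mm, on the bench left of the board, beyond the fence, its long side roughly along the fence
- motor_middle (a point): bystander: centre of the body of a small black and silver square motor, 42 x 42 x 40 mm with a thin shaft standing 20 mm above it, on the bench right of the board
- mallet_middle (a point): bystander: middle of a small mallet, wooden handle and dark head with white faces, 255 mm long in all, 40 mm high, lying on the bench farther to the right of the board, its handle roughly along x; the head is 55 mm ahead of this point
Not all that is in view belongs to the job. What is meant by the plate is not blue or purple, and is the larger of those in its own colour.

How it is judged (in metres and radians):
At the end, for the whole second after the job is handed in: both ends of the score line lie within 4 mm of the board's front edge, ahead or behind; the plate's left side is within 3.5 mm of the fence at its rear corner and at the score line; the plate lies flat on the board, at rest (x of score_left in the frame of board between 0.136 and 0.144 m and x of score_right in the frame of board between 0.136 and 0.144 m and y of each of score_left, rear_left in the frame of board above 0.0965 m and angle between plate's own z axis and vertical below 0.03 rad and height (world z) of plate_middle between 0.036 and 0.042 m and linear speed of plate below 0.01 m/s); the robot touches nothing.
It fails at once if the plate is lifted, tipped up or dropped off the board (its middle stays within 12 mm of its height on the board, its tilt under 0.15 rad) (height (world z) of plate_middle above 0.051 m or height (world z) of plate_middle below 0.027 m or angle between plate's own z axis and vertical above 0.15 rad).
It fails at once if the MDF tray is moved more than 15 mm (distance of tray_middle from where it was at the start of the episode above 0.015 m).
It fails at once if the motor is moved more than 15 mm (distance of motor_middle from where it was at the start of the episode above 0.015 m).
It fails at once if the mallet is moved more than 15 mm (distance of mallet_middle from where it was at the start of the episode above 0.015 m).
It also fails if it takes over 48 s, if anything falls off the work surface, if the arm or the gripper's body presses on something with over 40 N, if the wrist force passes 120 N, or if a joint passes its speed limit or range.

ROBOT

A 7-joint arm with a two-finger parallel gripper is mounted at the origin on the work surface. World frame = base frame: x ahead of the robot, y to its left, z up, the work surface at z = 0. Lengths are in m, angles in degrees, forces in N, time in s.
With the tool pointing down it reaches from about 0.4 to 0.85 m from the base axis. Payload 4.5 kg.
Tool frame: the origin (TCP) lies at the very end of the fingers, on their centre line; the grasp point (between the pads) lies 19 mm behind it; x points along the fingers, z is the direction in which the jaws open and shut, and the axes are right-handed (so a half turn about x gives the same grasp; the last joint's range is limited). The gripper opens to 88 mm and grips with 3 to 60 N. Pads are 18 mm wide; open, the fingers measure 123 mm over their backs; the gripper's body (75 mm by 187 mm) begins 45 mm behind the grasp point.
Start: joints at [-64.813, 39.483, -11.15, 89.685, 9.013, 51.709, -12.324], TCP at [0.247, 0.574, 0.239] pointing down, gripper open.
Joint ranges: [-172.22, 172.22], [-26.19, 119.32], [-84.43, 86.54], [7.71, 146.69], [-57.33, 237.33], [2.42, 119.75], [-152.13, 152.13]. Speed limits (degrees/s): [147.25, 147.25, 180, 180, 180, 180, 180].

INTERFACE

Orientations are given as a 3x3 rotation matrix whose columns are the frame's x, y, z axes.
In Python, from workcell import r, claw, inverse_kinematics, eyes, hand_in gives the robot as it stands. The module is installed in compiled form; this text tells all that it offers. Calls block until the motion is done:
- r.movep(position, orientation): joint-space move of the TCP to a pose.
- r.move_l(position, rot=None, speed=0.15, contact_N=None): straight line of the TCP; rot=None keeps the orientation; speed is the mean speed in m/s. With contact_N (N) it stops when the force on the tool has changed by that much, and returns True; else False.
- r.goto_joints(angles): joint-space move.
- claw.release() and claw.grasp(effort=None): open the fingers fully, or close them until they stop; effort is the grip in N (None keeps the last).
- r.dwell(seconds).
- inverse_kinematics(position, orientation): joint angles nearest the present ones, or None.
- r.read_state(): the state.
- eyes.capture(name): name is "scene" or "top"; returns a dict with "frame" (400x640x3 uint8, red, green, blue), "range_z" (400x640 float32, m along the optical axis (not along the pixel's ray), 0 where there is no reading), "intrinsics" (3x3 intrinsics, pixels), "rvec" (rotation vector, rad) and "tvec" (3), from world to camera coordinates, as OpenCV has them. Camera axes: x right, y down, z forward; pixel columns grow to the right and rows downward; lengths in m; the calibration is good to about 2 mm. A picture is of the moment at which its call begins.
A pose or a line that the arm cannot do raises r.PlanningError and nothing moves.
- hand_in(): hands the job in, once; it reports no verdict.
The state is a dict: "time_s": time; "joints": joint angles; "qd": joint speeds; "tau": joint torques, N m; "eef_pos": TCP position; "eef_rot": TCP orientation; "force": force on the tool from outside, world axes, zero at the start; "ft_torque": the same for the moment, N m; "finger_gap": finger opening in m.
Only numpy, scipy, OpenCV 4.12 (cv2) and the standard library are available. Lean on these libraries where they do the work, as an engineer would, in place of code of your own. Each camera call takes 0.05 s, during which the arm holds its last target.

## Working session

There is one attempt and no reset: what is moved stays moved. The work goes in short steps, each a Python script; the robot and the scene stay as the last script left them, time stands still between calls to the robot, and variables do not carry over. Pictures are saved under pics/ and viewed, and the job is handed in when it is done.

```bash
mkdir -p pics; cat > h.py <<'E'
import numpy as np, cv2, pickle
from workcell import r, claw, inverse_kinematics, eyes, hand_in
def snap(cam,name):
    d=eyes.capture(cam); cv2.imwrite(f'pics/{name}.png',cv2.cvtColor(d['frame'],cv2.COLOR_RGB2BGR)); pickle.dump(d,open(f'pics/{name}.pkl','wb')); return d
def pix2plane(d,uv,z):
    K=d['intrinsics'];R=cv2.Rodrigues(np.array(d['rvec']))[0];t=np.array(d['tvec']).ravel()
    ray=R.T@np.linalg.inv(K)@np.array([uv[0],uv[1],1.]);c=-R.T@t
    return c+ray*(z-c[2])/ray[2]
def pix2depth(d,uv):
    K=d['intrinsics'];R=cv2.Rodrigues(np.array(d['rvec']))[0];t=np.array(d['tvec']).ravel()
    z=d['range_z'][int(round(uv[1])),int(round(uv[0]))]
    return R.T@(np.linalg.inv(K)@np.array([uv[0],uv[1],1.])*z-t)
def proj(d,P):
    return cv2.projectPoints(np.array(P,float).reshape(-1,3),np.array(d['rvec'],float),np.array(d['tvec'],float),d['intrinsics'],None)[0].reshape(-1,2)
def crop(name,out,x0,y0,x1,y1,s):
    im=cv2.imread(f'pics/{name}.png')[y0:y1,x0:x1]; cv2.imwrite(f'pics/{out}.png',cv2.resize(im,None,fx=s,fy=s,interpolation=cv2.INTER_CUBIC))
E
python3 - <<'E'
from h import *
for c in('scene','top'):
    d=snap(c,c+'0'); print(c,d['intrinsics'].tolist(),d['rvec'],d['tvec'])
s=r.read_state(); print(s)
E
```

```text
scene [[424.947996922336, 0.0, 317.49524929992185], [0.0, 424.947996922336, 195.0375729366605], [0.0, 0.0, 1.0]] [ 1.83370513  1.75249468 -0.69361213] [ 0.02377136 -0.35152277  1.40261467]
top [[373.0674356025313, 0.0, 320.3163803077688], [0.0, 373.0674356025313, 205.3075043217324], [0.0, 0.0, 1.0]] [ 2.19816752 -2.14567232  0.11199598] [-0.04554519  0.55357304  1.00583784]
{'time_s': 0.1, 'joints': array([-64.81320134,  39.52613924, -11.14412946,  89.73561517,
         9.01242524,  51.70952574, -12.3247633 ]), 'qd': array([-0.01497077, -0.11837355, -0.09549257, -0.23834036, -0.01465391,
        0.04947558,  0.07292601]), 'tau': array([-4.25169113e-03, -5.28502178e+01, -1.27192162e+00, -1.53836185e+01,
       -5.25641057e-02,  1.97648464e-03,  4.53172527e-05]), 'eef_pos': array([0.24655327, 0.5737319 , 0.23802949]), 'eef_rot': array([[-5.00370923e-04, -9.18807674e-01,  3.94705216e-01],
       [-1.48137095e-03,  3.94705514e-01,  9.18806488e-01],
       [-9.99998778e-01, -1.24960789e-04, -1.55859416e-03]]), 'force': array([-0.11997433,  0.19043937, -0.0711839 ]), 'ft_torque': array([-0.02721451, -0.00349116, -0.01394097]), 'finger_gap': 0.08808768363900435}
```

View pics/scene0.png

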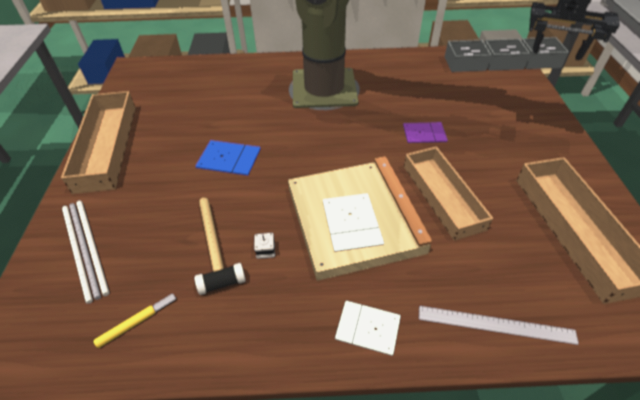

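View pics/top0.png

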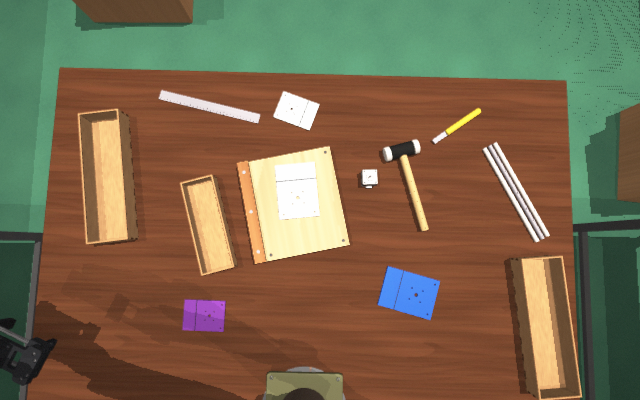

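Candidates for the plate in the top view are white on the board (297,190), white on the bench (297,110), blue (410,293) and purple (204,316). The description (larger white, on the board) picks (297,190). I'll check it in a close crop.

```bash
python3 - <<'E'
from h import *
crop('top0','top0c',230,135,360,270,5.0)
crop('scene0','scene0c',280,145,440,285,4.5)
E
```

```text
(no output)
```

View pics/top0c.png

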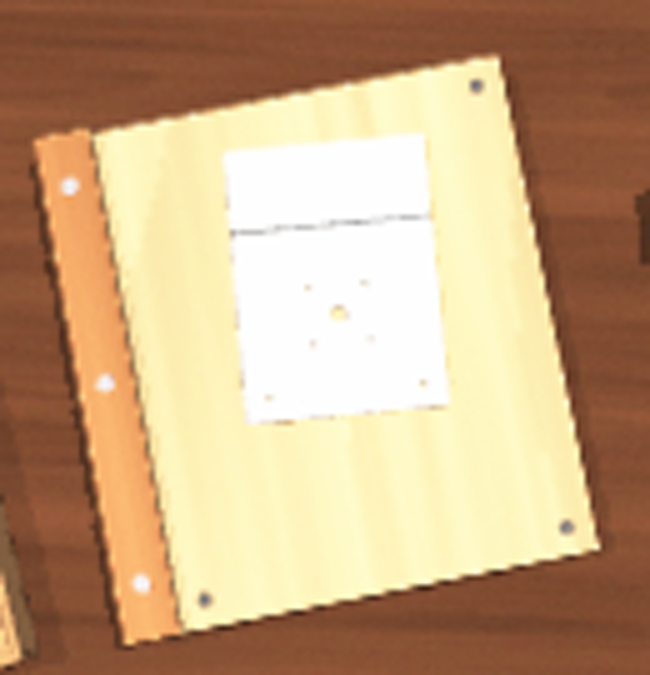

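View pics/scene0c.png

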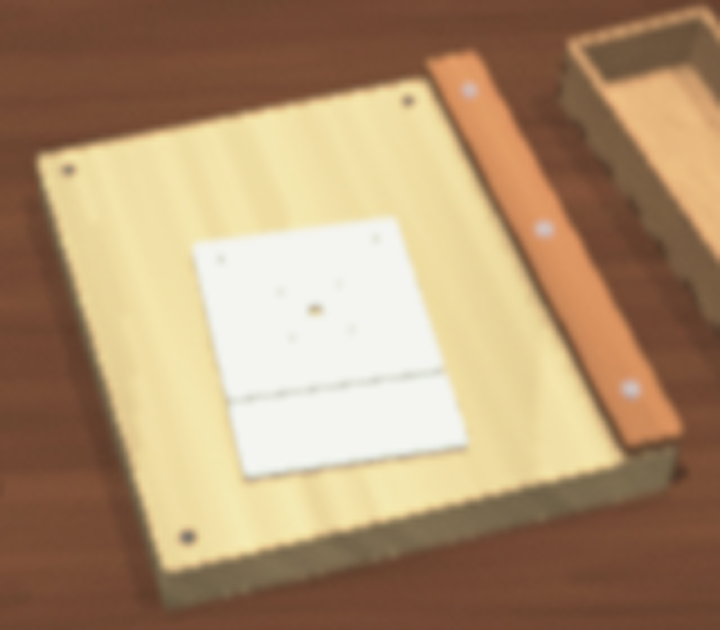

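```bash
cat >> h.py <<'E'
from scipy.optimize import least_squares
def T2(p,X):
    X=np.array(X,float); c,s=np.cos(p[2]),np.sin(p[2]); o=X.copy(); o[:,0]=p[0]+c*X[:,0]-s*X[:,1]; o[:,1]=p[1]+s*X[:,0]+c*X[:,1]; return o
def edgefit(d,segs,p0,zoff,half=4,n=40,it=4):
    """segs: list of (A,B,mode) model segs; finds subpixel edge along the normal by gradient centroid. mode 'edge' or 'line'"""
    g=cv2.cvtColor(d['frame'],cv2.COLOR_RGB2GRAY).astype(np.float32); sat=d['frame'][:,:,2].astype(np.float32)
    p=np.array(p0,float)
    for k in range(it):
        M=[];obs=[];N=[]
        for A,B,mode in segs:
            A=np.array(A,float);B=np.array(B,float)
            X=A+(B-A)*np.linspace(.06,.94,n)[:,None]
            W=T2(p,X); W[:,2]+=zoff
            uv=proj(d,W); t=uv[-1]-uv[0]; t/=np.linalg.norm(t); nn=np.array([-t[1],t[0]])
            s=np.arange(-half,half+.01,.25)
            xs=(uv[:,None,0]+s*nn[0]).astype(np.float32); ys=(uv[:,None,1]+s*nn[1]).astype(np.float32)
            I=cv2.remap(sat if mode!='line' else g,xs,ys,cv2.INTER_LINEAR)
            I=cv2.GaussianBlur(I,(1,0+1),0) 
            if mode=='line': w=np.clip(np.percentile(I,70,axis=1,keepdims=True)-I-4,0,None)
            else:
                G=np.abs(np.gradient(cv2.GaussianBlur(I,(5,1),1),axis=1)); w=np.clip(G-.4*G.max(1,keepdims=True),0,None)
            pk=np.argmax(w,axis=1); w=w*(np.abs(np.arange(len(s))[None]-pk[:,None])<=7)
            off=(w*s).sum(1)/np.maximum(w.sum(1),1e-6)
            M.append(X);obs.append((uv+off[:,None]*nn)@nn);N.append(np.repeat(nn[None],n,0))
        M=np.vstack(M);obs=np.concatenate(obs);N=np.vstack(N)
        def f(q):
            W=T2(q,M);W[:,2]+=zoff
            return (proj(d,W)*N).sum(1)-obs
        q=least_squares(f,p,loss='soft_l1',f_scale=.3,x_scale=[.01,.01,.01]);p=q.x
        half=max(2.5,half*.7)
    res=f(p).reshape(-1,n)
    return p,res.mean(1),res.std(1)
BOARD=[([.14,-.13,.036],[.14,.095,.036],'edge'),([-.14,-.13,.036],[.14,-.13,.036],'edge')]
BREAR=[([-.14,-.13,.036],[-.14,.095,.036],'edge')]
FENCE=[([-.14,.1,.05],[.14,.1,.05],'edge')]
def PL(f=1,rgt=1,rear=1,left=1,line=1):
    o=[]
    if f:o.append(([.075,-.055,.006],[.075,.055,.006],'edge'))
    if rgt:o.append(([-.075,-.055,.006],[.075,-.055,.006],'edge'))
    if rear:o.append(([-.075,-.055,.006],[-.075,.055,.006],'edge'))
    if left:o.append(([-.075,.055,.006],[.075,.055,.006],'edge'))
    if line:o.append(([.03,-.055,.006],[.03,.055,.006],'line'))
    return o
def rel(b,p):
    c,s=np.cos(b[2]),np.sin(b[2]);d=p[:2]-b[:2]
    return np.array([c*d[0]+s*d[1],-s*d[0]+c*d[1],p[2]-b[2]])
def overlay(d,out,b,p,box,s):
    im=cv2.cvtColor(d['frame'],cv2.COLOR_RGB2BGR); x0,y0,x1,y1=box
    im=cv2.resize(im[y0:y1,x0:x1],None,fx=s,fy=s,interpolation=cv2.INTER_CUBIC)
    for pp,z,sg,col in((b,0,BOARD+BREAR+FENCE,(0,0,255)),(p,.036,PL(),(255,0,0))):
        for A,B,_ in sg:
            W=T2(pp,[A,B]);W[:,2]+=z;uv=((proj(d,W)-[x0,y0]+.5)*s-.5).round().astype(int)
            cv2.line(im,tuple(map(int,uv[0])),tuple(map(int,uv[1])),col,1)
    cv2.imwrite(f'pics/{out}.png',im)
E
python3 - <<'E'
from h import *
d=pickle.load(open('pics/top0.pkl','rb'));e=pickle.load(open('pics/scene0.pkl','rb'))
def c(x,y,s,x0,y0): return ((x+.5)/s-.5+x0,(y+.5)/s-.5+y0)
def fit(d,px,mod):
    P=np.array([pix2plane(d,u,m[2]) for u,m in zip(px,mod)]); 
    f=lambda q:(T2(q,mod)[:,:2]-P[:,:2]).ravel()
    q=least_squares(f,[P[:,0].mean(),P[:,1].mean(),0]); return q.x,f(q.x).reshape(-1,2)*1e3
bm=[[.14,-.13,.036],[-.14,-.13,.036],[.14,.13,.05],[-.14,.13,.05]]
pm=[[.075,.055,.042],[.075,-.055,.042],[-.075,-.055,.042],[-.075,.055,.042]]
bt,rb=fit(d,[c(*u,5,230,135) for u in((500,57),(601,549),(35,143),(123,647))],bm)
pt,rp=fit(d,[c(*u,5,230,135) for u in((225,152),(424,135),(448,405),(250,423))],pm)
print(bt,rb.round(1).tolist(),pt,rp.round(1).tolist())
bs,rb=fit(e,[c(*u,4.5,280,145) for u in((165,572),(40,157),(682,432),(475,53))],bm)
ps,rp=fit(e,[c(*u,4.5,280,145) for u in((468,443),(246,478),(194,243),(396,218))],pm)
print(bs,rb.round(1).tolist(),ps,rp.round(1).tolist())
for dd,b,p,nm,box,s in((d,bt,pt,'ot',(230,135,360,270),5),(e,bs,ps,'os',(280,145,440,285),4.5)):
    B,m1,s1=edgefit(dd,BOARD+BREAR+FENCE,b,0.); 
    P,m2,s2=edgefit(dd,PL(),p,.036)
    print(nm,B,P,'rel',rel(B,P),'res',m1.round(2),s1.round(2),m2.round(2),s2.round(2))
    overlay(dd,nm,B,P,box,s)
    z=[pix2depth(dd,proj(dd,T2(P,[[x,y,.042]]))[0])[2] for x,y in((.05,.03),(-.05,-.03))]; print('z',z)
E
```

```text
[0.5556934  0.04280426 0.22083198] [[0.1, 0.7], [-1.2, 0.2], [1.3, 0.5], [-0.2, -1.4]] [0.59325992 0.03293706 0.11743315] [[-0.5, -0.3], [0.2, -0.0], [0.4, -0.7], [-0.1, 1.1]]
[0.5563812  0.0423555  0.21933447] [[-0.1, -0.6], [0.0, -1.3], [0.5, 1.2], [-0.3, 0.7]] [0.5919087  0.03302088 0.11911521] [[0.0, 0.1], [-1.9, 0.0], [1.4, 0.1], [0.4, -0.2]]
ot [0.55722576 0.04227278 0.22007058] [0.59366373 0.03376759 0.1200103 ] rel [ 0.03370249 -0.01625441 -0.10006029] res [ 0.03  0.54 -0.04 -0.54] [0.12 0.17 0.19 0.21] [-0.3  -0.17  0.12  0.17  0.19] [0.06 0.17 0.21 0.24 0.17]
z [np.float64(0.04557848855007229), np.float64(0.04217182329096775)]
os [0.55647417 0.03979781 0.22287249] [0.59178456 0.03254783 0.1235733 ] rel [ 0.03283457 -0.01487539 -0.0992992 ] res [-0.22  0.57  0.44 -1.16] [0.08 0.1  0.08 0.07] [-0.34 -0.37  0.62  0.37  0.  ] [0.07 0.09 0.05 0.05 0.08]
z [np.float64(0.04214473329550034), np.float64(0.040238644301796855)]
```

The close crop shows the white plate with its score line and screw holes, in the top view FL (275,165), FR (315,162), RR (319,216) and RL (280,219). Both cameras put its height at about 42 mm and agree on its pose on the board (33, −16 mm, −5.7°). First push: open fingertips on the right side, jaw axis along the fence.

```bash
cat >> h.py <<'E'
B=np.array([.5569,.0415,.2205])
def bw(x,y,z): 
    o=T2(B,[[x,y,z]])[0]; return o
def Rt(yaw):  # tool down, jaw (z) axis at world yaw
    c,s=np.cos(yaw),np.sin(yaw); return np.array([[0,-s,c],[0,c,s],[-1,0,0]]).astype(float)
def bx(P): return T2([0,0,-B[2]],[[P[0]-B[0],P[1]-B[1],P[2]]])[0]
def st(tag=''):
    s=r.read_state(); print(tag,'t',round(s['time_s'],2),'tcp_board mm',(bx(s['eef_pos'])*1e3).round(1),'F',s['force'].round(1),'gap',round(s['finger_gap'],4)); return s
E
python3 - <<'E'
from h import *
for yaw in (B[2],B[2]+np.pi,B[2]+np.pi/2,B[2]-np.pi/2):
    for p in (bw(.03,-.105,.15),bw(-.06,.04,.15)):
        q=inverse_kinematics(p,Rt(yaw)); print(round(np.degrees(yaw)),None if q is None else np.round(q))
r.movep(bw(.03,-.107,.12),Rt(B[2])); st('above')
r.move_l(bw(.03,-.107,.045),speed=.12); st('low')
r.move_l(bw(.03,-.107,.0382),speed=.03,contact_N=4); st('down')
snap('scene','s1')
crop('s1','s1c',270,120,430,290,3.5)
E
```

```text
13 [ 3. 45. -4. 97.  4. 38.  9.]
13 [-12.  38.  -2. 117.   3.  25.  -4.]
193 [ 27.  52. -49.  96.  47.  55. 152.]
193 [ 14.  45. -46. 116.  50.  42. 129.]
103 [ 16.  47. -27.  96.  29.  44.  78.]
103 [  1.  39. -22. 116.  29.  30.  60.]
-77 [-10.  47.  20.  98. -23.  40. -56.]
-77 [-24.  40.  17. 118. -25.  26. -65.]
above t 2.71 tcp_board mm [  30.6 -105.5  120.1] F [-0.9  1.   0.1] gap 0.0882
low t 3.48 tcp_board mm [  30.5 -107.1   45.4] F [-0.7  1.2 -0.5] gap 0.0883
down t 3.86 tcp_board mm [  30.  -107.    38.2] F [-0.   0.4 -0.1] gap 0.088
```

View pics/s1c.png

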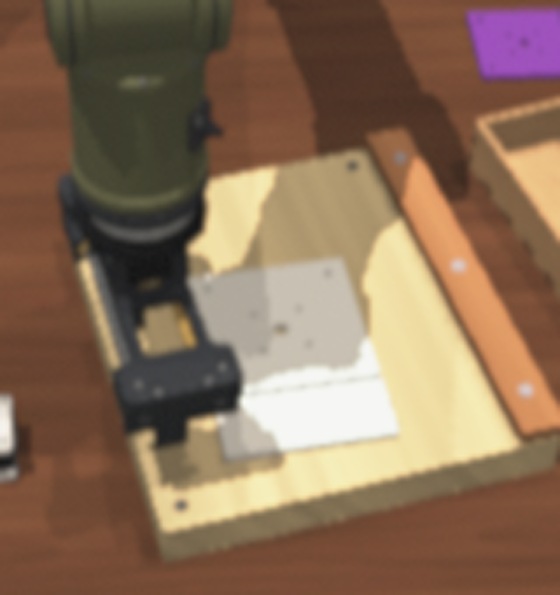

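The crop shows both fingertips standing on the board just right of the plate, clear of it and the motor. Next is the push to the fence.

```bash
python3 - <<'E'
from h import *
print(r.move_l(bw(.032,-.032,.0382),speed=.06,contact_N=15)); st('pushed')
print(r.move_l(bw(.032,-.004,.0382),speed=.02,contact_N=6)); st('fence')
d=snap('top','t2'); e=snap('scene','s2')
crop('t2','t2c',230,135,360,270,4); crop('s2','s2c',280,145,440,285,4)
E
```

```text
False
pushed t 5.31 tcp_board mm [ 31.9 -32.3  38.2] F [-0.1 -0.5  0.5] gap 0.0878
True
fence t 6.14 tcp_board mm [ 31.7 -17.8  37.9] F [ 0.8 -0.7  1. ] gap 0.0881
```

View pics/s2c.png

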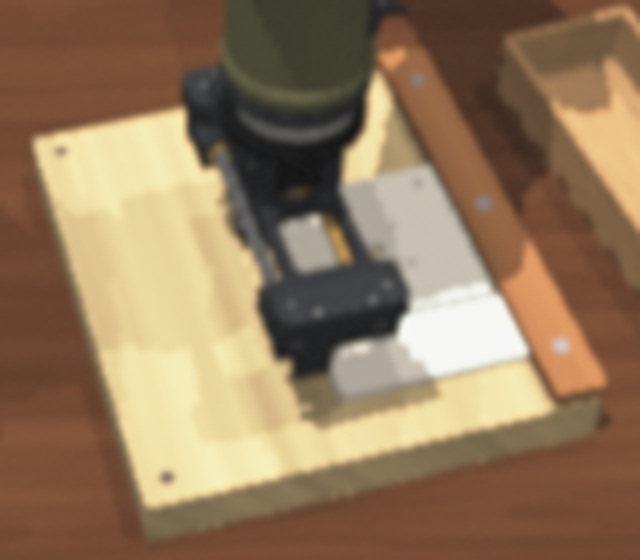

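View pics/t2c.png

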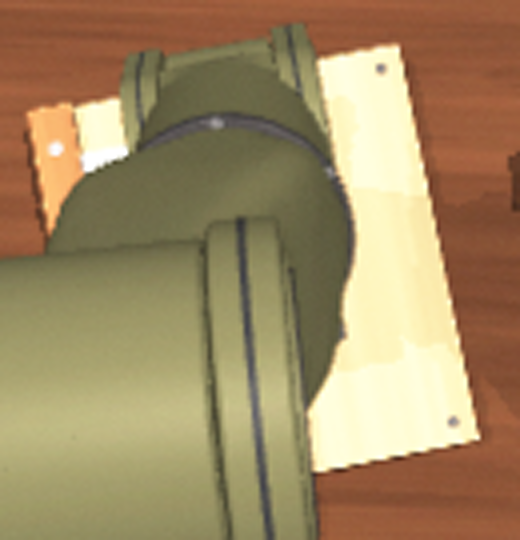

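The scene crop shows the plate's left side against the fence, with the front-left corner at about (412,234) full-frame. The stop at y = −17.8 mm matches the expected −19. Next I back off, close the fingers and go behind the rear end.

```bash
python3 - <<'E'
from h import *
r.move_l(bw(.032,-.035,.0385),speed=.1)
r.move_l(bw(.032,-.035,.10),speed=.2)
claw.grasp(10)
r.movep(bw(-.085,.043,.10),Rt(B[2]+np.pi/2)); st('behind')
d=snap('top','t3');e=snap('scene','s3')
p0=np.r_[bw(.034,.045,0)[:2],B[2]]
for dd,nm,box,s in((d,'ot3',(230,135,360,270),5),(e,'os3',(280,145,440,285),4.5)):
    P,m,sd=edgefit(dd,PL(rear=0,left=0),p0,.036); 
    Bf,m1,s1=edgefit(dd,BOARD,B,0.) ; print(nm,rel(B,P),rel(Bf,P),m.round(2),sd.round(2),Bf,m1.round(2),s1.round(2)); overlay(dd,nm,B,P,box,s)
E
```

```text
behind t 9.12 tcp_board mm [-83.9  42.5 100.1] F [ 0.6  0.5 -0.2] gap 0.0007
ot3 [0.03051467 0.04663157 0.00159023] [0.03010901 0.0444697  0.00175184] [-0.26  0.    0.31] [0.08 0.22 0.19] [0.55681493 0.04370143 0.22033838] [-0. -0.] [0.13 0.17]
os3 [0.02848483 0.04537961 0.00218686] [ 0.02887588  0.04554523 -0.00087147] [-0.19  0.    0.21] [0.05 0.09 0.06] [0.55670996 0.04119739 0.22355834] [-0. -0.] [0.09 0.09]
```

View pics/ot3.png

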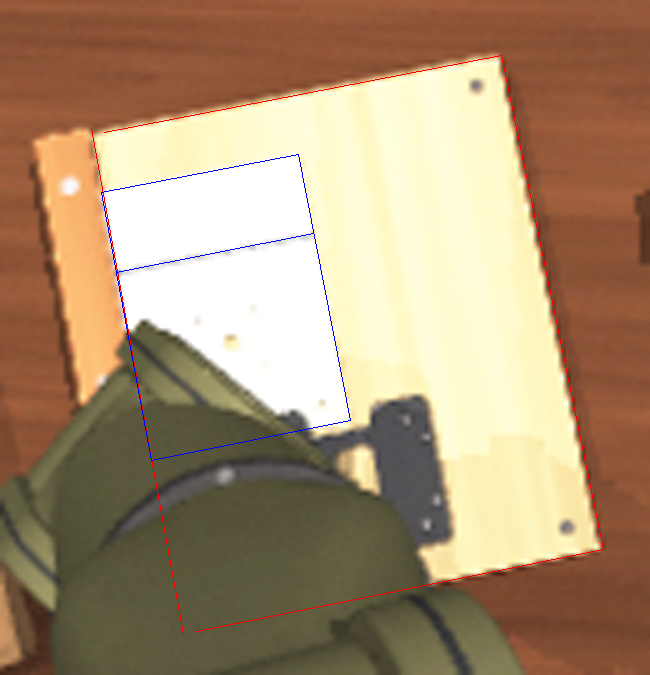

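View pics/os3.png

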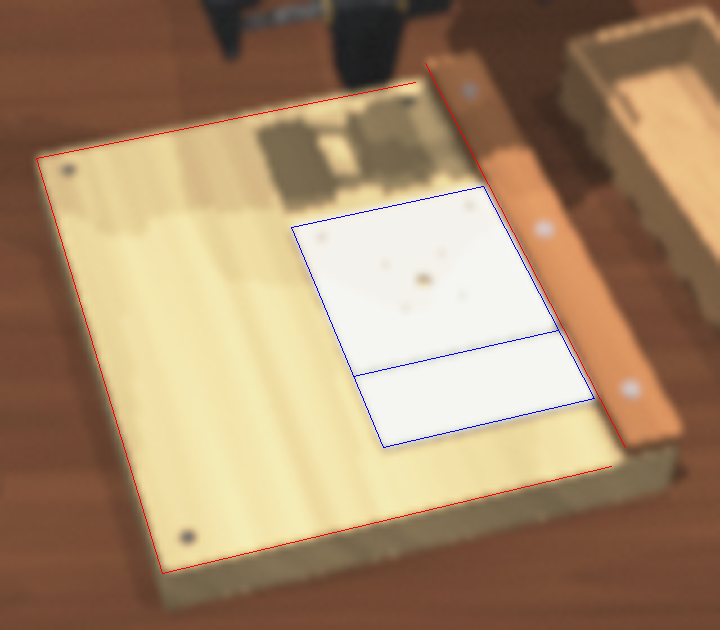

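Both overlays show the plate flush on the fence, with its score line at top (253–293, 182–190) and about 80 mm still to slide. Now I push from the rear.

```bash
python3 - <<'E'
from h import *
r.move_l(bw(-.075,.043,.045),speed=.12)
r.move_l(bw(-.075,.043,.0382),speed=.04,contact_N=4); st('down')
print(r.move_l(bw(.016,.043,.0382),speed=.05,contact_N=15)); st('pushed')
d=snap('top','t4');e=snap('scene','s4')
p0=np.r_[bw(.10,.045,0)[:2],B[2]]
for dd,nm,box,s in((d,'ot4',(230,135,360,270),5),(e,'os4',(280,145,440,285),4.5)):
    P,m,sd=edgefit(dd,PL(rear=0,left=0),p0,.036); 
    Bf=edgefit(dd,BOARD[1:]+[([.14,-.13,.036],[.14,-.02,.036],'edge')],B,0.)[0] ; print(nm,rel(B,P),rel(Bf,P),m.round(2),sd.round(2)); overlay(dd,nm,B,P,box,s)
E
```

```text
down t 10.16 tcp_board mm [-75.   42.9  38.3] F [ 0.7 -0.1  0.8] gap 0.0004
False
pushed t 12.12 tcp_board mm [16.1 43.  38.2] F [ 0.  -0.2 -0.8] gap 0.0007
ot4 [ 0.10157235  0.0466787  -0.00587617] [0.09837029 0.04483859 0.01765539] [-0.18  0.06  0.57] [0.09 0.89 1.27]
os4 [ 0.10049234  0.0453878  -0.00356942] [ 0.10108178  0.0452912  -0.00767688] [-0.49  0.01  0.65] [0.08 0.25 0.06]
```

View pics/ot4.png

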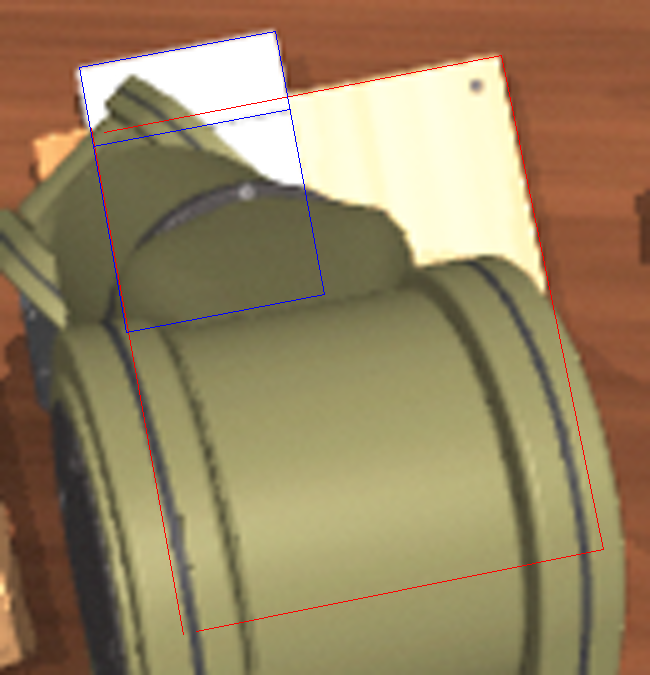

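View pics/os4.png

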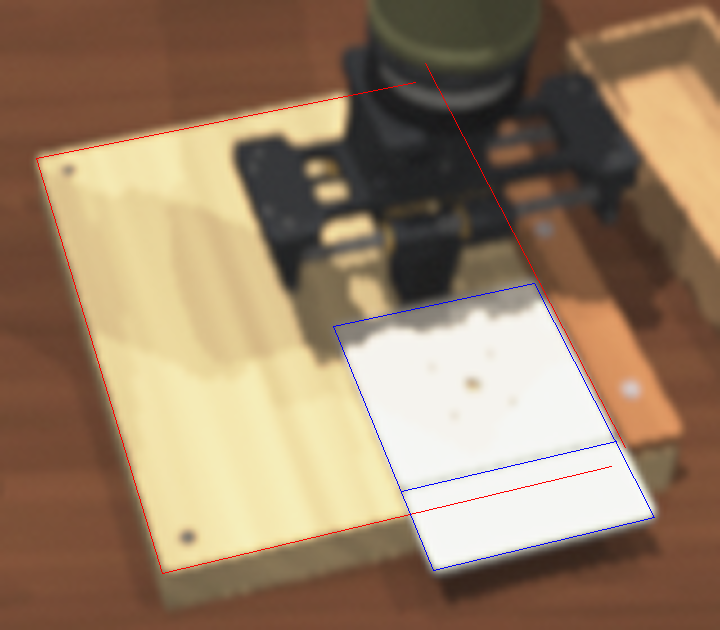

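```bash
python3 - <<'E'
from h import *
print(r.move_l(bw(.0215,.043,.0382),speed=.02,contact_N=15)); st('pushed')
r.move_l(bw(-.01,.043,.0385),speed=.1)
r.move_l(bw(-.01,.043,.10),speed=.2)
q=r.read_state()['joints'].copy(); 
# swing out to the right/back, above everything
r.movep(bw(-.10,-.20,.25),Rt(B[2]+np.pi/2)); st('clear')
d=snap('top','t5');e=snap('scene','s5')
crop('t5','t5c',235,125,335,245,6);crop('s5','s5c',340,170,450,290,5.5)
E
```

```text
False
pushed t 12.65 tcp_board mm [22.2 43.1 38.3] F [ 0.1  0.  -1. ] gap 0.0004
clear t 14.72 tcp_board mm [ -99.6 -198.5  249.2] F [0.9 0.9 0.1] gap 0.0004
```

View pics/t5c.png

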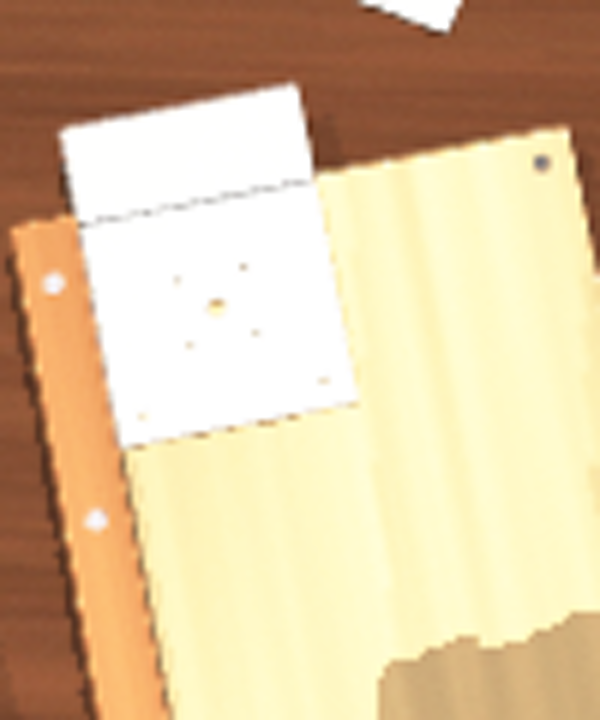

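View pics/s5c.png

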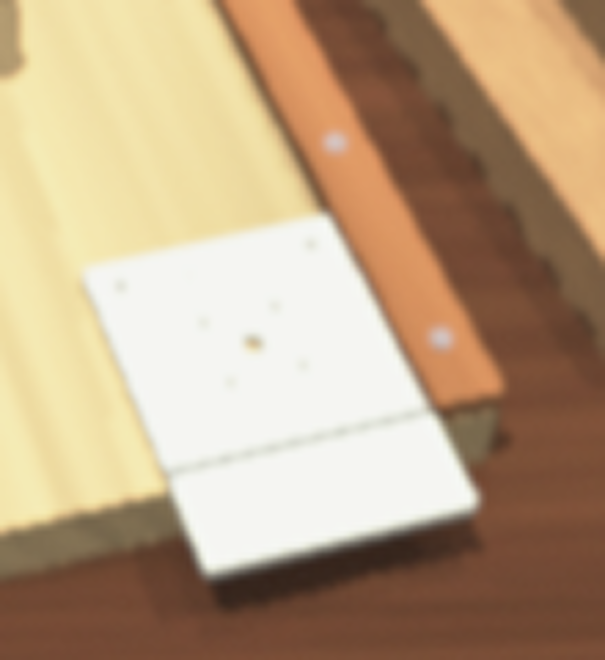

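```bash
cat > meas.py <<'E'
from h import *
def measure(n):
  L=lambda k:pickle.load(open(f'pics/{k}.pkl','rb'))
  for cam in('t','s'):
    d0=L('top0' if cam=='t' else 'scene0'); d=L(cam+n)
    g=lambda dd:(cv2.cvtColor(dd['frame'],cv2.COLOR_RGB2GRAY).astype(np.float32))
    def samp(I,A,B,kind,n=40):
        X=np.array(A)+(np.array(B)-np.array(A))*np.linspace(0,1,n)[:,None]; s=np.arange(-.010,.0101,.0005)
        # sweep board-x offsets at plane height
        out=[]
        Q=np.repeat(X[:,None,:],len(s),1); Q[:,:,0]+=s
        uv=proj(d,T2(B0,Q.reshape(-1,3))).reshape(n,len(s),2).astype(np.float32)
        V=cv2.remap(I,uv[...,0],uv[...,1],cv2.INTER_CUBIC)
        if kind=='line':
            w=np.clip(np.median(V,1,keepdims=True)-V-6,0,None)
        else:
            G=np.abs(np.gradient(cv2.GaussianBlur(V,(5,1),1),axis=1)); w=np.clip(G-.4*G.max(1,keepdims=True),0,None)
        pk=w.argmax(1); w=w*(np.abs(np.arange(len(s))[None]-pk[:,None])<=8)
        off=(w*s).sum(1)/np.maximum(w.sum(1),1e-9); ok=w.sum(1)>0
        y=X[ok,1]; c=np.polyfit(y,off[ok]+X[ok,0],1); e=off[ok]+X[ok,0]-np.polyval(c,y); k=abs(e)<max(2*e.std(),3e-4)
        return np.polyfit(y[k],(off[ok]+X[ok,0])[k],1),e[k].std(),k.sum()
    B0=B
    fe,se,ne=samp(g(d0),[.14,-.12,.036],[.14,.085,.036],'edge')
    ft=samp(g(d),[.14,-.12,.036],[.14,-.03,.036],'edge')[0]
    le,sl,nl=samp(g(d),[LX,-.005,.042],[LX,.094,.042],'line')
    print(cam,'edge at y=-.01,.1:',(np.polyval(fe,[-.01,.1])*1e3).round(1),'now',(np.polyval(ft,[-.01])*1e3).round(1),'line:',(np.polyval(le,[-.01,.1])*1e3).round(1),'diff',((np.polyval(le,[-.01,.1])-np.polyval(fe,[-.01,.1]))*1e3).round(1),'sd',se*1e3,sl*1e3,ne,nl)
LX=.136
E
python3 - <<'E'
from meas import *
measure('5')
d=pickle.load(open('pics/t5.pkl','rb'));e=pickle.load(open('pics/s5.pkl','rb'))
p0=np.r_[bw(.106,.045,0)[:2],B[2]]
for dd,nm in((d,'t'),(e,'s')):
    for kw in (dict(),dict(f=0,left=0),dict(f=0,rear=0)):
        P,m,sd=edgefit(dd,PL(**kw),p0,.036,half=3);print(nm,kw,rel(B,P),m.round(2),sd.round(2))
E
```

```text
t edge at y=-.01,.1: [140.7 140.7] now [140.8] line: [136.8 136.9] diff [-3.9 -3.8] sd 0.28485148911397223 0.5244503011753214 39 40
s edge at y=-.01,.1: [140.1 140. ] now [140.2] line: [135.3 135.2] diff [-4.8 -4.8] sd 0.2793439621898575 0.11913598978613622 40 40
t {} [0.10730827 0.0471191  0.0018369 ] [-0.33 -0.18  0.16  0.17  0.16] [0.06 0.18 0.16 0.15 0.18]
t {'f': 0, 'left': 0} [ 0.10687887  0.04658663 -0.00025198] [ 0.01 -0.    0.  ] [0.18 0.17 0.17]
t {'f': 0, 'rear': 0} [0.10686508 0.04712469 0.00255553] [-0.19  0.17  0.  ] [0.18 0.14 0.18]
s {} [0.10541244 0.04624101 0.00210564] [-0.95 -0.39  0.72  0.38  0.07] [0.03 0.24 0.02 0.16 0.04]
s {'f': 0, 'left': 0} [ 0.10449372  0.04536069 -0.00308394] [ 0.    0.41 -0.3 ] [0.2  0.05 0.07]
s {'f': 0, 'rear': 0} [0.10523665 0.04624114 0.00221291] [-0.39  0.38  0.  ] [0.24 0.16 0.04]
```

The pictures show the plate flush at the fence. In both cameras the score line runs parallel to the front edge, 3.9 mm (top) and 4.8 mm (scene) behind it. I'll nudge it about 4.3 mm more.

```bash
python3 - <<'E'
from meas import *
import meas
Ro=Rt(B[2]+np.pi/2)
r.movep(bw(-.01,.043,.10),Ro)
r.move_l(bw(-.01,.043,.045),speed=.12)
r.move_l(bw(-.01,.043,.0382),speed=.04,contact_N=4); st('down')
r.move_l(bw(.018,.043,.0382),speed=.05,contact_N=15)
print(r.move_l(bw(.0259,.043,.0382),speed=.015,contact_N=15)); s=st('pushed')
r.dwell(.2); st('settled')
r.move_l(bw(-.01,.043,.0385),speed=.1)
r.move_l(bw(-.01,.043,.10),speed=.2)
r.movep(bw(-.10,-.20,.25),Ro); st('clear')
d=snap('top','t6');e=snap('scene','s6')
meas.LX=.140; measure('6')
crop('t6','t6c',235,115,335,235,6);crop('s6','s6c',340,170,450,290,5.5)
p0=np.r_[bw(.110,.045,0)[:2],B[2]]
for dd,nm in((d,'t'),(e,'s')):
    for kw in (dict(),dict(f=0,left=0)):
        P,m,sd=edgefit(dd,PL(**kw),p0,.036,half=3);print(nm,kw,rel(B,P),m.round(2),sd.round(2))
E
```

```text
down t 16.9 tcp_board mm [-10.   42.9  38.3] F [ 0.3 -0.7  0.5] gap 0.0007
False
pushed t 18.28 tcp_board mm [25.6 42.9 38.1] F [-1.4 -0.2  1.4] gap 0.0006
settled t 18.48 tcp_board mm [25.7 42.9 38.2] F [-1.7  0.   1.2] gap 0.0002
clear t 20.6 tcp_board mm [ -99.6 -198.5  249.2] F [0.3 0.7 0.5] gap 0.0001
t edge at y=-.01,.1: [140.7 140.7] now [140.7] line: [140.2 140.2] diff [-0.5 -0.5] sd 0.28485148911397223 0.5248953691483923 39 40
s edge at y=-.01,.1: [140.1 140. ] now [140.2] line: [138.7 138.4] diff [-1.5 -1.6] sd 0.2793439621898575 0.1194653217854036 40 40
t {} [0.11064397 0.04706725 0.00065991] [-0.33 -0.19  0.15  0.19  0.16] [0.06 0.14 0.16 0.19 0.17]
t {'f': 0, 'left': 0} [ 0.11021448  0.04649719 -0.00117952] [ 0. -0.  0.] [0.14 0.16 0.17]
s {} [0.10871264 0.04622353 0.00263378] [-0.96 -0.4   0.69  0.38  0.07] [0.03 0.25 0.04 0.15 0.04]
s {'f': 0, 'left': 0} [ 0.10782491  0.04530876 -0.00334992] [ 0.01  0.38 -0.29] [0.22 0.07 0.08]
```

View pics/t6c.png

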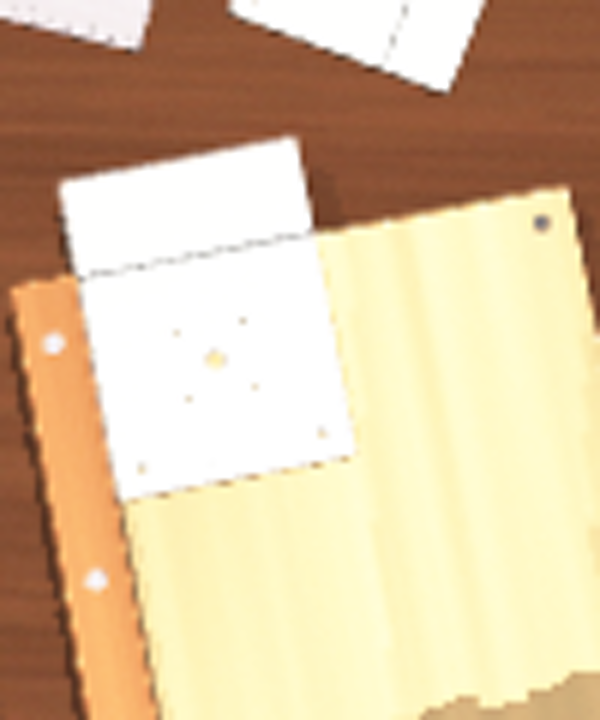

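View pics/s6c.png

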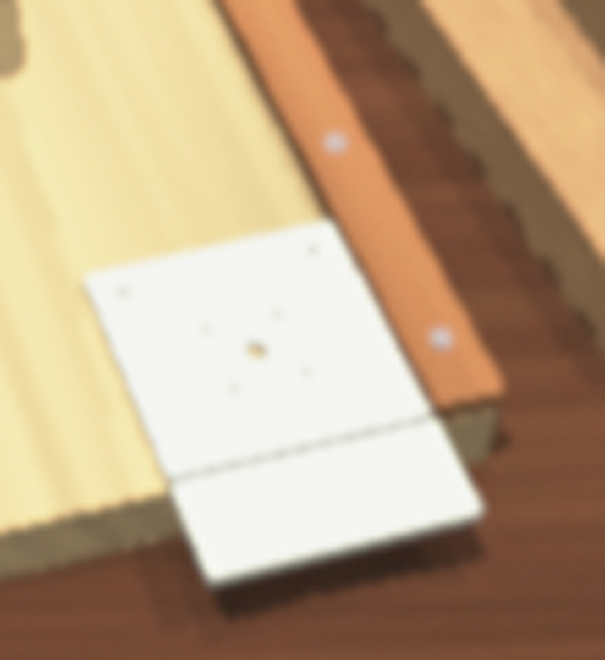

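```bash
python3 - <<'E'
from h import *
hand_in(); st('end')
E
```

```text
the job is handed in; nothing more can be done
the job is handed in; nothing more can be done
```

The plate is in place and the job is handed in. The plate lies against the fence with its score line about 1 mm behind the board's front edge, by my measurements. The hand-in reported no verdict.

**What I did:** I pushed the plate's right side over to the fence with the open fingertips until the contact force rose by 6 N. Then I slid it forward from its rear end with the closed fingertips, in three pushes with a look after the first two. I backed the arm off clear before handing in, at about 21 s of the 48 s allowed.

**Last checks:**
- **Score line:** the top camera puts it 0.5 mm behind the front edge, and the scene camera 1.5 mm behind. It is parallel to the edge within about 0.2 mm, and the limit is 4 mm. The two cameras differ by 1 mm, within their calibration.
- **Fence side:** the plate's sideways position did not change between the push to the fence and the end. The fits give 45 to 47 mm for its centre, where 45 mm is flush, and its angle to the fence is at most about 0.003 rad. The readings above 45 mm are not physically possible and come from camera error of 1 to 2 mm. I did not do a second push against the fence.
- **Other objects:** I planned every path clear of the tray, motor and mallet, and no unexpected contact showed up. I did not measure their positions again at the end.

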